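# Bleed one line of the gas-and-air manifold and take its outlet cap off

## Task

The twin gas-and-air manifold of the brazing torch has come off the wall for service. Bleed the line on the left as seen from the robot: pull the black knob below the left outlet out to its stop and push it fully home again. Only then unscrew the cap of that left outlet - gas and air threads run opposite ways and nothing tells which this one is, so try both ways - lift it straight up until it is a good 6 cm above where it sat, and finish still holding it there in the gripper; leave the right outlet, its knob and everything else alone.

Things in the scene. Friction and masses are not known exactly. Their poses are not given: they have to be found in the camera images.
- manifold: twin manifold, fixed: two aluminium blocks in a row on a steel flange, 190 mm long (y), 70 mm deep (x), top face 46 mm above the bench. Origin at the centre of its underside, x to its back, y to its left, z up; turned up to 0.3 rad. Capped outlets on top 60 mm left and right of the centre, a bleed knob in front of each, a gauge behind each (axis 63 mm back, top 47 mm high).
- knob_left_grip (a point): centre of the black bleed knob on the front, below the left outlet: round, 22 mm across, 21 mm long, on a thin level stem, 30 mm above the bench. x points back into the manifold, so pulling out is along -x. At least 25 mm free on either side; outlet axis 75 mm behind it, block front 40 mm behind.
- knob_right_grip (a point): centre of the black bleed knob on the front, below the right outlet: round, 22 mm across, 21 mm long, on a thin level stem, 30 mm above the bench. x points back into the manifold, so pulling out is along -x. At least 25 mm free on either side; outlet axis 75 mm behind it, block front 40 mm behind.
- knob_left (a joint): travel of the left bleed knob in m: 0 = fully home, 0.018 = pulled straight out from the manifold's front to its stop. A sprung detent holds it at either end: about 6 N takes it over the hump; past half-way it snaps on to that end.
- knob_right (a joint): travel of the right bleed knob in m: 0 = fully home, 0.018 = pulled straight out from the manifold's front to its stop. A sprung detent holds it at either end: about 6 N takes it over the hump; past half-way it snaps on to that end.
- cap_a: plain round ribbed brass screw cap, 44 mm across, 38 mm high, about 0.3 kg, mouth down; origin at its centre, half-way up (19 mm below the flat top, 73 mm above the bench), z up. Upper 16 mm solid; the hollow skirt hides the thread of outlet a. Which outlet, a or b, is on the left differs from start to start. The wrong way it stops dead within 0.1 rad.
- cap_b: plain round ribbed brass screw cap, 44 mm across, 38 mm high, about 0.3 kg, mouth down; origin at its centre, half-way up (19 mm below the flat top, 73 mm above the bench), z up. Upper 16 mm solid; the hollow skirt hides the thread of outlet b. The right way it rises 3 mm in the first 0.8 rad; turned 1.0 to 2.1 rad it is free of the thread and lifts straight off (cap_a alike).
- outlet_a_mouth (a point): centre of the mouth (upper end) of outlet a, a brass neck 32 mm across and 30 mm high under cap_a (mouth 76 mm above the bench, 3 mm above the seated cap's centre); z up along the thread's axis, x to the manifold's back and along the seated cap's x, y to its left. One of the outlets a, b has a right-hand, the other a left-hand thread.
- outlet_b_mouth (a point): centre of the mouth (upper end) of outlet b, a brass neck 32 mm across and 30 mm high under cap_b (mouth 76 mm above the bench, 3 mm above the seated cap's centre); z up along the thread's axis, x to the manifold's back and along the seated cap's x, y to its left. Its thread runs the other way from outlet a's.
- pliers: bystander: pliers, lying or standing near the manifold; leave it alone
- screwdriver: bystander: screwdriver, lying or standing near the manifold; leave it alone
- tin_of_screws: bystander: tin, 57 mm across, 72 mm high, lying or standing near the manifold; leave it alone
- red_pencil: bystander: red pencil, lying or standing near the manifold; leave it alone
- offcut_2: bystander: wood off-cut 28x62x28 mm, lying or standing near the manifold; leave it alone
Mind the look-alikes: they are no part of the job. Leave any blue or orange look-alike of the cap_b alone. What is shaped like the cap_a but orange is not meant.

How it is judged:
By the outcome, as a careful person would: the job done as asked, in the order asked, and still so for the second after the job is handed in, while the arm keeps its last pose, push and grip.
It also fails if it takes over 61 s, if anything falls off the work surface, if the arm or the gripper's body presses on something with over 40 N, if the wrist force passes 120 N, or if a joint passes its speed limit or range.

## Robot

A 7-joint arm with a two-finger parallel gripper is mounted at the origin on a cart in front of the work surface, level with it; the furniture and walls round the work are solid. World frame = base frame: x ahead of the robot, y to its left, z up, the work surface at z = 0. Lengths are in mm, angles in rad, forces in N, time in s.
With the tool pointing down it reaches from about 425 to 825 mm from the base axis. Payload 3.6 kg.
Tool frame: the origin (TCP) lies on the front face of the gripper's body, between the roots of the fingers; the fingertips stand 84 mm ahead of it and the grasp point (between the pads) lies 65 mm ahead of it (r.tcp_to_tips is the z of the fingertips in the tool frame, in mm); z points along the fingers, y is the line along which they close (so a half turn about z gives the same grasp; the last joint's range is limited). The gripper opens to 93 mm and grips with 3 to 60 N. Pads are 15 mm wide; open, the fingers measure 128 mm over their backs; the gripper's body (75 mm by 188 mm) begins 65 mm behind the grasp point.
Start: joints at [-1.173, 0.615, -0.013, 1.423, 0.008, 1.103, -0.04], TCP at [267.266, 592.484, 302.74] pointing down, gripper open.
Joint ranges: [-3.12, 3.12], [-0.3, 2.06], [-1.34, 1.32], [0.26, 2.42], [-1.36, 4.5], [0.01, 1.98], [-2.84, 2.84]. Speed limits (rad/s): [2.79, 2.79, 3.14, 3.14, 3.14, 3.14, 3.14].

## Interface

Orientations are given as a unit quaternion [x, y, z, w].
In Python, from bench import r, viewer gives the robot as it stands.
- The arm moves only by the tool arm_command, never from a script. Its arguments are lists of equal length, an entry for each row: "dp": the shift along the tool's x, y, z scaled (see below), a list of three; "angular": the turn, a rotation vector about the tool's x, y, z scaled (see below), a list of three. In form: {"dp": [[tx, ty, tz], ...], "angular": [[wx, wy, wz], ...]}. A call has 1 to 10 rows; each row shifts and turns the commanded pose from where the row before left it, along the tool's axes as they then stand; what a row does not reach is not made up. The controller multiplies each number of a shift by 80 cm and each number of a turn by pi rad. A row lasts 1/10 s, in which the tool goes at most 50 mm and 8.59 degrees, less where a joint would pass 70% of its speed; a pose out of reach is approached as far as the arm can. A call with a number of a shift or a turn outside -1 to 1 is refused whole. A call with a gripper value outside its range is refused whole. "grip" is the closure, from 0 (fully open) to 1 (shut), set as the call begins (left out, the last holds). The fingers move at their own pace and stop on an object; the grip force is fixed at half the most. Time passes only in rows, so rows that do not move let the fingers close. It gives the time, the measured TCP pose, the force, the opening and the grip force at its end, in the units of the state.
- r.get_state(): the state, without advancing time (a new reading comes with each control period).
- viewer.snapshot(name): name is "side" or "top" or "wrist"; returns a dict with "img" (400x640x3 uint8, red, green, blue), "depth" (400x640 float32, mm along the optical axis (not along the pixel's ray), 0 where there is no reading), "fx", "fy", "cx", "cy" (pixels), "R" (3x3) and "t" (3): a world point X has camera coordinates R X + t; the wrist camera has in their place "T_tool_cam" (4x4, takes a point from camera to tool coordinates, whose origin is the TCP and whose axes are the flange's). Camera axes: x right, y down, z forward; pixel columns grow to the right and rows downward; lengths in mm; the calibration is good to about 2 mm. A picture is of the moment at which its call begins: read the wrist's pose just before it.
- r.finish_job(): hands the job in; it is judged then, once.
The state is a dict: "t": time; "joint_positions": joint angles; "dq": joint speeds; "effort": joint torques, N m; "position": TCP position; "orientation": TCP orientation; "wrist_force": force on the tool from outside, world axes, zero at the start; "torque": the same for the moment, N m; "finger_gap": opening from 0.0 (shut) to 1.0 (fully open); "gripper_force": force on a finger pad.
Only numpy, scipy, OpenCV 4.12 (cv2) and the standard library are available. Lean on these libraries where they do the work, as an engineer would, in place of code of your own. Each camera call takes 0.05 s, during which the arm holds its last target. There are 200 camera calls.

## Working session

There is one attempt and no reset: what is moved stays moved. The work goes in short steps, Python scripts to look and compute and a tool call to move; the robot and the scene stay as the last step left them, time stands still between calls to the robot, and variables do not carry over. Pictures are saved under pics/ and viewed, at most 10 in all, crops included, and the job is handed in when it is done.

Besides the shell and the picture viewer there is one more tool, called after "Emit:" by a JSON object that holds its "api" and its "payload". arm_command: Moves the arm, as the interface text tells. Its arguments: {"type":"object","properties":{"dp":{"type":"array"},"angular":{"type":"array"},"grip":{"type":"number"}},"required":["dp","angular"]}

```bash
mkdir -p pics
cat > h.py <<'E'
from bench import r, viewer
import numpy as np, cv2
def snap(n):
    s=viewer.snapshot(n); np.savez(''+n+'.npz',**s); return s
def save(s,f): cv2.imwrite('pics/'+f,cv2.cvtColor(s['img'],cv2.COLOR_RGB2BGR))
def pts(s):
    v,u=np.mgrid[0:400,0:640]; d=s['depth']
    P=np.stack([(u-s['cx'])/s['fx']*d,(v-s['cy'])/s['fy']*d,d],-1)
    return (P-s['t'])@s['R']
E
python3 - <<'E'
from h import *
for n in('top','side'):
    s=snap(n);save(s,n+'0.png')
st=r.get_state();print(st)
E
```

```text
{'t': 0.1, 'joint_positions': array([-1.17348801,  0.61581499, -0.01263705,  1.42469399,  0.0081014 ,
        1.10340868, -0.04038064]), 'dq': array([ 0.00011015, -0.00195179, -0.00146673, -0.00321751, -0.00170663,
        0.00065765,  0.00103195]), 'effort': array([ 1.00615482e-03, -4.60039437e+01,  2.09882841e-01, -1.66244531e+01,
       -6.12385059e-02,  1.69742550e-02,  8.57497889e-05]), 'position': array([267.07282128, 592.0439203 , 301.71641707]), 'orientation': array([ 2.10271888e-01,  9.77642286e-01, -1.11383162e-03, -2.31026364e-04]), 'wrist_force': array([ 0.08729025,  0.51807381, -0.00974103]), 'torque': array([ 0.02944808,  0.00065993, -0.01981552]), 'gripper_force': 0.0, 'finger_gap': 1.000770014366586}
```

View pics/top0.png

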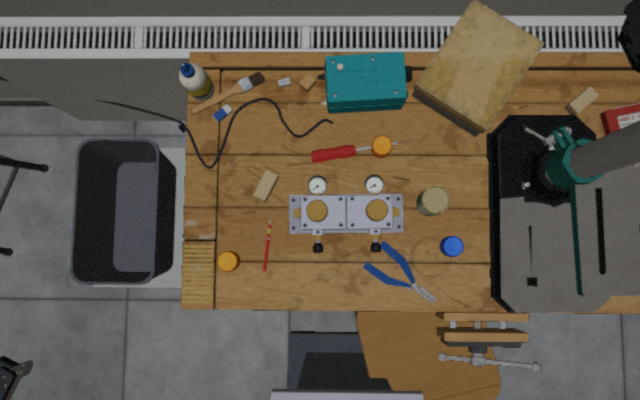

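View pics/side0.png

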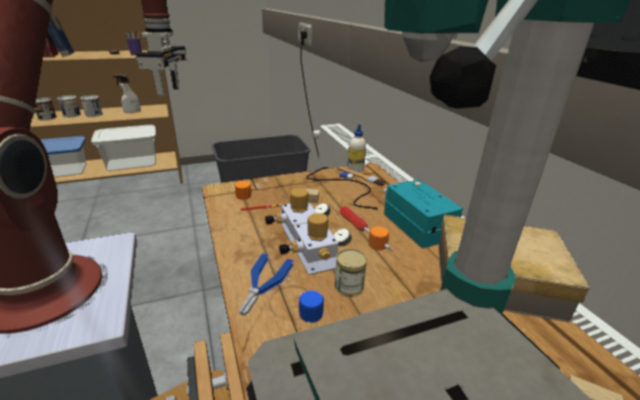

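The top view shows the caps at (317,210) and (377,210) and the knobs at (318,247) and (376,247). The robot is at the image bottom and +y is to the image left, so the left line is at column 317. The pliers are at (400,270), near the right knob.

Run:
```python
from h import *
s=dict(np.load('top.npz'));W=pts(s);C=-s['R'].T@s['t'];print('cam',C,s['fx'])
def ray(u,v,z):
    d=s['R'].T@np.array([(u-s['cx'])/s['fx'],(v-s['cy'])/s['fy'],1]);return C+d*(z-C[2])/d[2]
hsv=cv2.cvtColor(s['img'],cv2.COLOR_RGB2HSV)
for n,(u,v) in dict(capL=(317,210),capR=(377,210)).items():
    w=W[v-16:v+17,u-16:u+17];m=(w[...,2]>82)&(w[...,2]<102)
    vv,uu=np.nonzero(m);print(n,m.sum(),w[m].mean(0),w[m][:,2].max(),'ray',ray(uu.mean()+u-16,vv.mean()+v-16,92))
for n,(u,v) in dict(kL=(318,247),kR=(376,247)).items():
    h=hsv[v-10:v+11,u-10:u+11];m=(h[...,2]<60).astype(np.uint8)
    m=cv2.morphologyEx(m,cv2.MORPH_OPEN,np.ones((4,4)))
    vv,uu=np.nonzero(m);print(n,m.sum(),uu.min()+u-10,uu.max()+u-10,vv.min()+v-10,vv.max()+v-10,'ray',ray(uu.mean()+u-10,vv.mean()+v-10,36),W[v-10:v+11,u-10:u+11][m>0].mean(0))
b=(W[...,2]>42)&(W[...,2]<50);b[:190]=0;b[240:]=0;b[:,:285]=0;b[:,410:]=0
n,l,stt,_=cv2.connectedComponentsWithStats(b.astype(np.uint8))
vv,uu=np.nonzero(b);P=W[b][:,:2].astype(np.float32);print(cv2.minAreaRect(P),len(P))
print('bench z',np.median(W[260:300,230:300,2]))
# heights around the knob
cv2.imwrite('pics/c.png',cv2.cvtColor(cv2.resize(s['img'][170:310,200:470],None,fx=2.9,fy=2.9,interpolation=2),cv2.COLOR_RGB2BGR))
```

```text
cam [ 438.09717041   32.75123275 1090.62082844] 505.73552814493144
capL 367 [524.44011734  64.18403669  91.45429922] 96.75104054695521 ray [524.38360802  64.16548436  92.        ]
capR 378 [526.5994234  -55.42575441  91.15264231] 99.24959704219617 ray [526.51467165 -55.35546957  92.        ]
kL 80 314 323 244 252 ray [450.12173646  60.2392825   36.        ] [450.13269091  60.23289453  34.79293847]
kR 82 372 381 244 252 ray [451.19365093 -59.64241312  36.        ] [451.20360701 -59.8241423   34.34678552]
((515.7172241210938, 1.6111526489257812), (90.23915100097656, 194.93563842773438), 1.2921780347824097) 2177
bench z 0.2811605019172629
```

View pics/c.png

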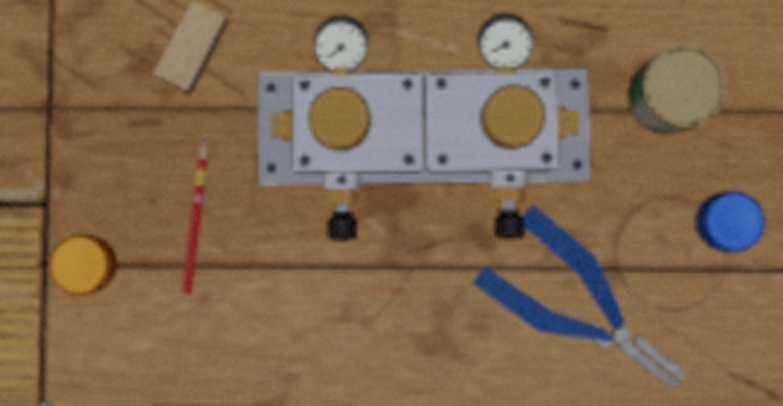

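The crop confirms the left knob and cap, with free space beside the knob. The manifold yaw is about 0.02 rad. Cap L is at about (524.4, 64.2) and knob L at about (450, 60). I'll rotate the tool and then travel high.

Emit:
{"api": "arm_command", "payload": {"dp": [[0, 0, 0], [0, 0, 0], [0, 0, 0], [-0.0154, -0.0478, 0], [-0.0154, -0.0478, 0], [-0.0154, -0.0478, 0], [-0.0154, -0.0478, 0], [-0.0154, -0.0478, 0], [-0.0154, -0.0478, 0], [-0.0154, -0.0478, 0]], "angular": [[0, 0, -0.0471], [0, 0, -0.0471], [0, 0, -0.0471], [0, 0, 0], [0, 0, 0], [0, 0, 0], [0, 0, 0], [0, 0, 0], [0, 0, 0], [0, 0, 0]], "grip": 0.35}}

```text
t: 1.1
position: [359.1, 324.8, 302.5]
orientation: [-0.01, 1.0, -0.0, -0.0]
wrist_force: [0.2, 1.0, 0.3]
finger_gap: 0.651
gripper_force: 0.0
```

Emit:
{"api": "arm_command", "payload": {"dp": [[-0.0154, -0.0478, 0], [-0.0154, -0.0478, 0], [-0.0154, -0.0478, 0], [-0.0154, -0.0478, 0], [-0.0154, -0.0478, 0], [-0.0154, -0.0478, 0], [-0.0154, -0.0478, 0], [0, 0, 0], [0, 0, 0]], "angular": [[0, 0, 0], [0, 0, 0], [0, 0, 0], [0, 0, 0], [0, 0, 0], [0, 0, 0], [0, 0, 0], [0, 0, 0], [0, 0, 0]]}}

```text
t: 2.0
position: [450.4, 60.0, 302.5]
orientation: [-0.009, 1.0, 0.0, -0.0]
wrist_force: [-0.5, 1.1, 0.2]
finger_gap: 0.649
gripper_force: 0.0
```

```bash
cat >> h.py <<'E'
from scipy.spatial.transform import Rotation as Ro
def go(x,y,z,yaw=None):
    "print the shift (mm, scaled) in tool axes from the measured pose to TCP target"
    st=r.get_state();R=Ro.from_quat(st['orientation']);d=R.inv().apply(np.array([x,y,z])-st['position'])
    ty=R.as_matrix()[:,1];tz=R.as_matrix()[:,2]
    print('t',st['t'],'p',st['position'].round(1),'q',st['joint_positions'].round(2),'F',st['wrist_force'].round(1),'gap',round(st['finger_gap']*93,1))
    print('yaw',np.arctan2(-ty[0],ty[1]).round(3),'tz',tz.round(4),'d',d.round(1),'scaled',(d/800).round(4))
E
python3 - <<'E'
from h import *
go(450,60,302)
st=r.get_state();s=snap('wrist');save(s,'w1.png')
R=Ro.from_quat(st['orientation']).as_matrix();T=s['T_tool_cam'];A=R@T[:3,:3];o=R@T[:3,3]+st['position']
print(o,A)
E
```

```text
t 2.0 p [450.4  60.  302.5] q [-0.15  0.32 -0.04  1.96  0.01  0.87  1.39] F [-0.5  1.1  0.2] gap 60.4
yaw 0.018 tz [-1.e-03  1.e-04 -1.e+00] d [ 0.4 -0.   0.5] scaled [ 0.0004 -0.      0.0006]
[376.76003837  58.24868437 383.25874132] [[-1.62688855e-02  9.63351462e-01  2.67748546e-01]
 [ 9.99867650e-01  1.56942406e-02  4.28634533e-03]
 [-7.28530585e-05  2.67782844e-01 -9.63479291e-01]]
```

View pics/w1.png

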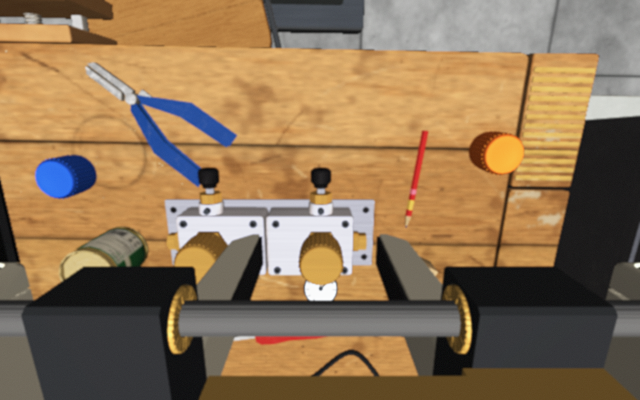

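The wrist view shows the left knob at (320,177), the right knob at (208,178) and the left cap at (321,258). The left knob lies centred between the fingers. Next I'll refine its position from this view.

Run:
```python
from h import *
s=dict(np.load('wrist.npz'));st=r.get_state()
R=Ro.from_quat(st['orientation']).as_matrix();T=s['T_tool_cam'];A=R@T[:3,:3];o=R@T[:3,3]+st['position']
d=s['depth'];v,u=np.mgrid[0:400,0:640]
W=np.stack([(u-s['cx'])/s['fx']*d,(v-s['cy'])/s['fy']*d,d],-1)@A.T+o
V=s['img'].max(-1)
for n,(a,b) in dict(kL=(320,177),kR=(208,178)).items():
    m=np.zeros(V.shape,bool);m[b-13:b+14,a-14:a+15]=V[b-13:b+14,a-14:a+15]<50
    m&=(W[...,2]>15)&(W[...,2]<48)
    P=W[m];print(n,m.sum(),P.mean(0),np.percentile(P,3,0),np.percentile(P,97,0))
for n,(a,b) in dict(cL=(321,245),cR=(203,245)).items():
    m=np.zeros(V.shape,bool);m[b-20:b+45,a-32:a+33]=1
    m&=(W[...,2]>88)&(W[...,2]<96)
    P=W[m];print(n,m.sum(),P.mean(0),np.percentile(P,2,0),np.percentile(P,98,0))
m=(W[...,2]>43)&(W[...,2]<49);m[:190]=0;m[235:]=0;m[:,:150]=0;m[:,390:]=0
f=[]
for c in list(range(225,260))+list(range(272,300)) : 
    k=np.nonzero(m[:,c])[0]
    if len(k): f.append(W[k[0],c])
f=np.array(f);print('front edge fit',np.polyfit(f[:,1],f[:,0],1))
```

```text
kL 297 [449.11899831  62.32085494  37.48135943] [440.86413058  53.49015567  34.15046874] [459.02070186  71.19625094  40.34964   ]
kR 307 [451.2897646  -55.06968046  37.09641965] [443.15930901 -64.01985844  32.35574687] [461.22083593 -47.30293729  39.99125251]
cL 1334 [523.07419481  64.25219597  90.25826721] [505.14996906  45.99676603  88.42364172] [541.66102348  82.53678231  91.77957297]
cR 849 [519.63755806 -54.80503932  90.13199437] [506.64445285 -73.30832049  88.34883595] [538.59049578 -38.34363148  91.85340483]
front edge fit [-2.37989275e-02  4.91919570e+02]
```

Emit:
{"api": "arm_command", "payload": {"dp": [[0.0004, 0.0025, 0.0518], [0, 0, 0.0518], [0, 0, 0.0518], [0, 0, 0.0518], [0, 0, 0.03], [0, 0, 0.0218], [0, 0, 0], [0, 0, 0]], "angular": [[0, 0, 0], [0, 0, 0], [0, 0, 0], [0, 0, 0], [0, 0, 0], [0, 0, 0], [0, 0, 0], [0, 0, 0]]}}

```text
t: 2.85
position: [450.0, 64.1, 95.7]
orientation: [-0.011, 1.0, 0.0, -0.0]
wrist_force: [-0.2, 0.6, -0.6]
finger_gap: 0.649
gripper_force: 0.0
```

Emit:
{"api": "arm_command", "payload": {"dp": [[0, 0, 0], [0, 0, 0], [0, 0, 0], [0, 0, 0], [0, 0, 0], [0, 0, 0], [0, 0, 0]], "angular": [[0, 0, 0], [0, 0, 0], [0, 0, 0], [0, 0, 0], [0, 0, 0], [0, 0, 0], [0, 0, 0]], "grip": 1}}

```text
t: 3.55
position: [450.2, 61.8, 95.7]
orientation: [-0.01, 1.0, -0.001, 0.0]
wrist_force: [-0.5, -2.4, 3.2]
finger_gap: 0.221
gripper_force: 30.0
```

```bash
python3 -c "
from h import *
go(450,62,95)"
```

```text
t 3.55 p [450.2  61.8  95.7] q [-0.17  0.67 -0.02  2.17  0.04  0.3   1.36] F [-0.5 -2.4  3.2] gap 20.6
yaw 0.019 tz [ 1.0e-04 -1.1e-03 -1.0e+00] d [0.2 0.2 0.7] scaled [0.0003 0.0002 0.0009]
```

Emit:
{"api": "arm_command", "payload": {"dp": [[0.005, 0, 0], [0.005, 0, 0], [0.005, 0, 0], [0.005, 0, 0], [0.0025, 0, 0], [0, 0, 0], [0, 0, 0]], "angular": [[0, 0, 0], [0, 0, 0], [0, 0, 0], [0, 0, 0], [0, 0, 0], [0, 0, 0], [0, 0, 0]]}}

```text
t: 4.25
position: [432.2, 61.6, 95.7]
orientation: [-0.01, 1.0, -0.001, 0.0]
wrist_force: [1.1, -5.0, 4.2]
finger_gap: 0.222
gripper_force: 30.0
```

Run:
```python
from h import *
go(450,62,95)
s=snap('wrist');d=cv2.resize(s['img'][130:260,240:400],None,fx=3.5,fy=3.5)
cv2.imwrite('pics/w2.png',d[...,::-1])
```

```text
t 4.25 p [432.2  61.6  95.7] q [-0.18  0.66 -0.02  2.21  0.04  0.27  1.36] F [ 1.1 -5.   4.2] gap 20.6
yaw 0.019 tz [ 1.e-04 -1.e-03 -1.e+00] d [-17.8   0.1   0.7] scaled [-0.0223  0.0001  0.0009]
```

View pics/w2.png

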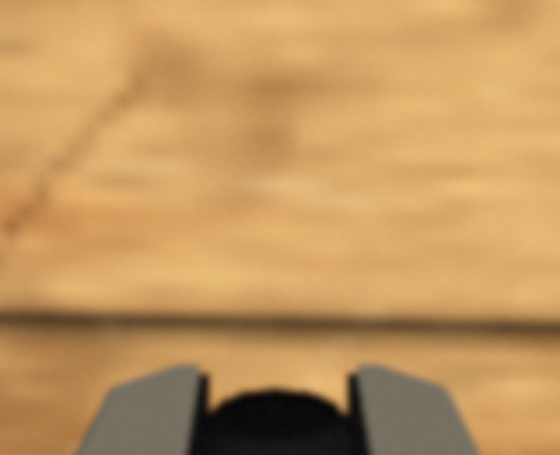

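The knob is still held between the pads (crop bottom centre, about (275,420)). I'll check that it sits against the stop by pulling a little further.

Emit:
{"api": "arm_command", "payload": {"dp": [[0.003, 0, 0], [0.002, 0, 0], [0, 0, 0], [0, 0, 0]], "angular": [[0, 0, 0], [0, 0, 0], [0, 0, 0], [0, 0, 0]]}}

```text
t: 4.7
position: [431.6, 61.5, 95.8]
orientation: [-0.009, 1.0, -0.0, 0.004]
wrist_force: [5.9, -6.0, -1.9]
finger_gap: 0.219
gripper_force: 30.0
```

Emit:
{"api": "arm_command", "payload": {"dp": [[-0.005, 0, 0], [-0.005, 0, 0], [-0.005, 0, 0], [-0.005, 0, 0], [-0.005, 0, 0], [-0.005, 0, 0], [-0.002, 0, 0], [0, 0, 0], [0, 0, 0]], "angular": [[0, 0, 0], [0, 0, 0], [0, 0, 0], [0, 0, 0], [0, 0, 0], [0, 0, 0], [0, 0, 0], [0, 0, 0], [0, 0, 0]]}}

```text
t: 5.6
position: [450.7, 61.9, 95.6]
orientation: [-0.01, 1.0, -0.001, -0.004]
wrist_force: [-3.7, -4.5, 9.6]
finger_gap: 0.22
gripper_force: 30.0
```

```bash
python3 -c "
from h import *
go(450,62,95)"
```

```text
t 5.6 p [450.7  61.9  95.6] q [-0.17  0.68 -0.02  2.16  0.04  0.31  1.36] F [-3.7 -4.5  9.6] gap 20.5
yaw 0.02 tz [-0.0072 -0.0019 -1.    ] d [0.7 0.1 0.6] scaled [0.0009 0.0002 0.0008]
```

Emit:
{"api": "arm_command", "payload": {"dp": [[0.003, 0, 0], [0, 0, 0], [0, 0, 0]], "angular": [[0, 0, 0], [0, 0, 0], [0, 0, 0]]}}

```text
t: 5.9
position: [450.4, 61.9, 95.7]
orientation: [-0.01, 1.0, -0.001, -0.001]
wrist_force: [-0.3, -5.3, 6.1]
finger_gap: 0.222
gripper_force: 30.0
```

Emit:
{"api": "arm_command", "payload": {"dp": [[0, 0, 0], [0, 0, 0], [0, 0, 0], [0, 0, 0], [0, 0, 0], [0, 0, -0.05], [0, 0, -0.05], [0, 0, -0.05], [0, 0, -0.05], [0, 0, 0]], "angular": [[0, 0, 0], [0, 0, 0], [0, 0, 0], [0, 0, 0], [0, 0, 0], [0, 0, 0], [0, 0, 0], [0, 0, 0], [0, 0, 0], [0, 0, 0]], "grip": 0.3}}

```text
t: 6.9
position: [453.7, 63.3, 260.2]
orientation: [-0.01, 1.0, 0.001, 0.005]
wrist_force: [0.9, 0.3, -0.8]
finger_gap: 0.699
gripper_force: 0.0
```

Emit:
{"api": "arm_command", "payload": {"dp": [[0, 0, 0], [0, 0, 0], [0, 0, 0], [0, 0, 0], [0, 0, 0], [0, 0, 0], [0, 0, 0], [0, 0, 0], [0, 0, 0], [0, 0, 0]], "angular": [[0, 0, 0.0465], [0, 0, 0.0465], [0, 0, 0.0465], [0, 0, 0.0465], [0, 0, 0.0465], [0, 0, 0.0465], [0, 0, 0.0465], [0, 0, 0.0465], [0, 0, 0.0465], [0, 0, 0]]}}

```text
t: 7.9
position: [450.7, 63.0, 254.5]
orientation: [0.603, 0.798, -0.001, -0.001]
wrist_force: [-0.1, 0.5, 0.7]
finger_gap: 0.702
gripper_force: 0.0
```

Run:
```python
from h import *
go(524,64,145)
s=snap('top');save(s,'t3.png')
s=snap('side')
cv2.imwrite('pics/s3.png',cv2.resize(s['img'][160:290,220:420],None,fx=3.5,fy=3.5,interpolation=2)[...,::-1])
```

```text
t 7.9 p [450.7  63.  254.5] q [-0.42  0.4   0.32  2.03 -0.18  0.74  0.29] F [-0.1  0.5  0.7] gap 65.3
yaw -1.294 tz [-0.002 -0.001 -1.   ] d [-19.   71.  109.4] scaled [-0.0237  0.0888  0.1367]
```

View pics/s3.png

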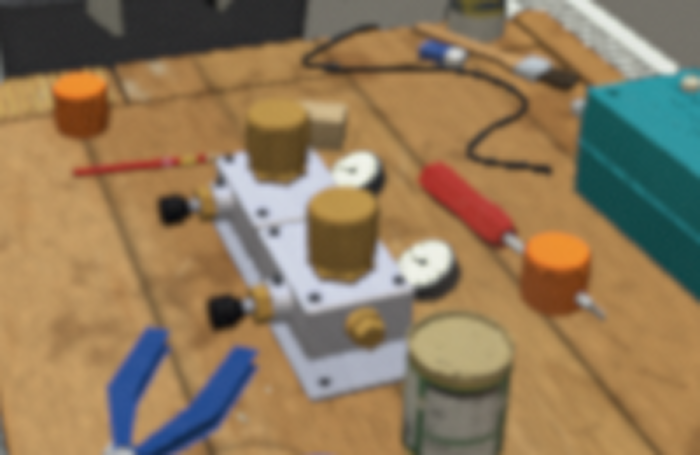

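The side crop shows both knobs seated alike, the left at (175,208) and the right at (228,310), and both caps in place. Now I'll go over the left cap.

Emit:
{"api": "arm_command", "payload": {"dp": [[-0.012, 0.0444, 0], [-0.0117, 0.0444, 0], [0, 0, 0], [0, 0, 0.05], [0, 0, 0.05], [0, 0, 0.0367], [0, 0, 0], [0, 0, 0]], "angular": [[0, 0, 0], [0, 0, 0], [0, 0, 0], [0, 0, 0], [0, 0, 0], [0, 0, 0], [0, 0, 0], [0, 0, 0]]}}

```text
t: 8.8
position: [524.5, 63.7, 146.4]
orientation: [0.603, 0.798, -0.0, -0.0]
wrist_force: [-0.2, -0.2, 0.2]
finger_gap: 0.701
gripper_force: 0.0
```

```bash
python3 -c "
from h import *
go(524,64.2,145)"
```

```text
t 8.8 p [524.5  63.7 146.4] q [-0.32  0.66  0.25  1.94 -0.27  0.58  0.38] F [-0.2 -0.2  0.2] gap 65.2
yaw -1.294 tz [-0.0011 -0.     -1.    ] d [ 0.7 -0.3  1.4] scaled [ 0.0008 -0.0004  0.0017]
```

Emit:
{"api": "arm_command", "payload": {"dp": [[0.0008, 0, 0], [0, 0, 0], [0, 0, 0], [0, 0, 0], [0, 0, 0]], "angular": [[0, 0, 0], [0, 0, 0], [0, 0, 0], [0, 0, 0], [0, 0, 0]], "grip": 1}}

```text
t: 9.3
position: [524.3, 64.4, 147.3]
orientation: [0.603, 0.798, 0.0, -0.0]
wrist_force: [-2.5, -0.4, 6.4]
finger_gap: 0.464
gripper_force: 30.0
```

```bash
python3 -c "
from h import *
go(524,64.2,145);print(r.get_state()['torque'])"
```

```text
t 9.3 p [524.3  64.4 147.3] q [-0.32  0.65  0.25  1.94 -0.28  0.58  0.38] F [-2.5 -0.4  6.4] gap 43.1
yaw -1.294 tz [-4.e-04  3.e-04 -1.e+00] d [-0.1 -0.4  2.3] scaled [-0.0001 -0.0005  0.0029]
[-0.17159871  0.69826066  0.04413606]
```

Emit:
{"api": "arm_command", "payload": {"dp": [[0, 0, 0], [0, 0, 0], [0, 0, 0], [0, 0, 0], [0, 0, 0]], "angular": [[0, 0, -0.016], [0, 0, -0.016], [0, 0, -0.016], [0, 0, 0], [0, 0, 0]]}}

```text
t: 9.8
position: [524.4, 64.7, 147.3]
orientation: [0.541, 0.841, 0.0, -0.0]
wrist_force: [-2.5, 0.2, 6.1]
finger_gap: 0.466
gripper_force: 30.0
```

```bash
python3 -c "
from h import *
go(524,64.2,145);print(r.get_state()['torque'])"
```

```text
t 9.8 p [524.4  64.7 147.3] q [-0.3   0.65  0.2   1.94 -0.23  0.57  0.49] F [-2.5  0.2  6.1] gap 43.4
yaw -1.143 tz [-1.e-04  8.e-04 -1.e+00] d [-0.3 -0.6  2.3] scaled [-0.0004 -0.0007  0.0029]
[-0.07458994  0.61184865  0.02287262]
```

Emit:
{"api": "arm_command", "payload": {"dp": [[0, 0, 0], [0, 0, 0], [0, 0, 0], [0, 0, 0], [0, 0, 0]], "angular": [[0, 0, -0.016], [0, 0, -0.016], [0, 0, -0.016], [0, 0, -0.016], [0, 0, 0]]}}

```text
t: 10.3
position: [524.0, 64.8, 147.4]
orientation: [0.454, 0.891, 0.0, -0.001]
wrist_force: [-3.9, 0.3, 7.0]
finger_gap: 0.466
gripper_force: 30.0
```

```bash
python3 -c "
from h import *
go(524,64.2,145);print(r.get_state()['torque'],r.get_state()['effort'])"
```

```text
t 10.3 p [524.   64.8 147.4] q [-0.26  0.65  0.15  1.94 -0.17  0.57  0.63] F [-3.9  0.3  7. ] gap 43.3
yaw -0.942 tz [-0.001  0.001 -1.   ] d [-0.5 -0.4  2.4] scaled [-0.0006 -0.0005  0.003 ]
[ 0.05472508  0.77819763 -0.01814716] [  0.52860081 -36.69699311   2.09164716 -10.21403164   0.09225497
  -0.92659822   0.10212931]
```

Emit:
{"api": "arm_command", "payload": {"dp": [[0, 0, 0], [0, 0, 0], [0, 0, 0], [0, 0, 0]], "angular": [[0, 0, -0.02], [0, 0, -0.02], [0, 0, -0.02], [0, 0, -0.02]]}}

```text
t: 10.7
position: [523.7, 64.9, 147.6]
orientation: [0.338, 0.941, 0.0, -0.001]
wrist_force: [-3.9, 0.5, 11.1]
finger_gap: 0.465
gripper_force: 30.0
```

```bash
python3 -c "
from h import *
go(524,64.2,145);print(r.get_state()['torque'],r.get_state()['effort'])"
```

```text
t 10.7 p [523.7  64.9 147.6] q [-0.21  0.64  0.07  1.94 -0.09  0.57  0.8 ] F [-3.9  0.5 11.1] gap 43.3
yaw -0.69 tz [-1.9e-03  9.0e-04 -1.0e+00] d [-0.6 -0.3  2.6] scaled [-0.0008 -0.0004  0.0033]
[ 0.08749334  1.14409734 -0.12756273] [  0.42451258 -35.81679225   2.09900513 -10.55500299   0.19528957
  -1.39701538  -0.1551799 ]
```

Emit:
{"api": "arm_command", "payload": {"dp": [[0, 0, 0], [0, 0, 0], [0, 0, 0], [0, 0, 0]], "angular": [[0, 0, -0.03], [0, 0, -0.03], [0, 0, -0.03], [0, 0, 0]]}}

```text
t: 11.1
position: [523.6, 64.4, 147.3]
orientation: [0.202, 0.979, -0.0, -0.001]
wrist_force: [-4.8, -0.3, 6.5]
finger_gap: 0.466
gripper_force: 30.0
```

Run:
```python
from h import *
go(524,64.2,145);print(r.get_state()['torque'])
s=snap('side');save(s,'s4.png')
cv2.imwrite('pics/s4.png',cv2.resize(s['img'][160:290,220:420],None,fx=3.9,fy=3.9,interpolation=2)[...,::-1])
```

```text
t 11.1 p [523.6  64.4 147.3] q [-0.16  0.64 -0.    1.94  0.    0.57  1.  ] F [-4.8 -0.3  6.5] gap 43.4
yaw -0.407 tz [-0.0022  0.     -1.    ] d [-0.5 -0.1  2.3] scaled [-0.0006 -0.0001  0.0029]
[-0.16663967  0.86582725  0.00435975]
```

View pics/s4.png

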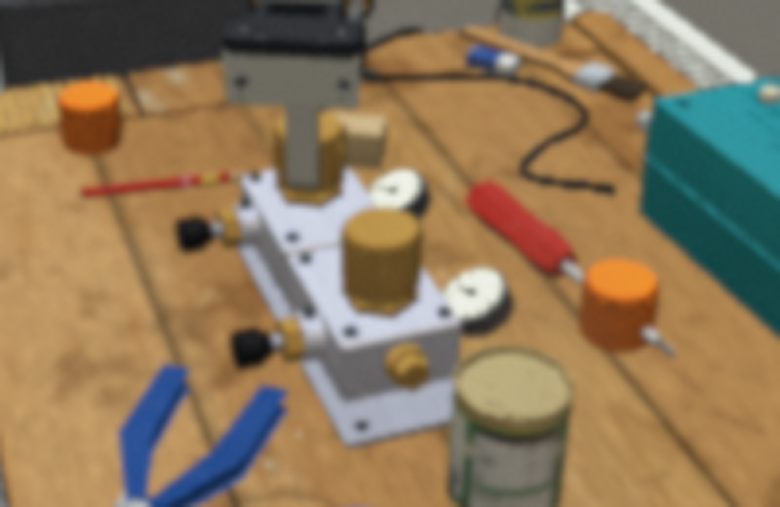

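The left cap sits between the fingers at (310,150), and its height looks unchanged. I can't tell whether it turned or slipped, so I'll bias upward gently and read the force.

Emit:
{"api": "arm_command", "payload": {"dp": [[0, 0, -0.003], [0, 0, -0.002], [0, 0, 0]], "angular": [[0, 0, 0], [0, 0, 0], [0, 0, 0]]}}

```text
t: 11.45
position: [524.0, 64.0, 149.9]
orientation: [0.203, 0.979, -0.001, -0.001]
wrist_force: [-1.3, -0.6, -1.8]
finger_gap: 0.47
gripper_force: 30.0
```

Emit:
{"api": "arm_command", "payload": {"dp": [[0, 0, 0], [0, 0, 0], [0, 0, 0]], "angular": [[0, 0, -0.03], [0, 0, -0.03], [0, 0, -0.03]]}}

```text
t: 11.75
position: [523.6, 64.2, 149.6]
orientation: [0.061, 0.998, -0.001, -0.002]
wrist_force: [-2.2, -0.9, -2.4]
finger_gap: 0.463
gripper_force: 30.0
```

Run:
```python
from h import *
go(524,64.2,145);print(r.get_state()['torque'])
```

```text
t 11.75 p [523.6  64.2 149.6] q [-0.11  0.64 -0.08  1.93  0.09  0.58  1.19] F [-2.2 -0.9 -2.4] gap 43.0
yaw -0.122 tz [-3.2e-03 -9.0e-04 -1.0e+00] d [-0.4  0.1  4.6] scaled [-0.0005  0.0001  0.0057]
[-0.17597815  0.50319895 -0.00360906]
```

Emit:
{"api": "arm_command", "payload": {"dp": [[0, 0, -0.001], [0, 0, -0.001], [0, 0, -0.001], [0, 0, -0.001], [0, 0, 0]], "angular": [[0, 0, -0.035], [0, 0, -0.035], [0, 0, -0.035], [0, 0, -0.035], [0, 0, 0]]}}

```text
t: 12.25
position: [523.8, 63.5, 152.7]
orientation: [-0.156, 0.988, -0.0, -0.001]
wrist_force: [-2.7, -2.0, -1.7]
finger_gap: 0.467
gripper_force: 30.0
```

Run:
```python
from h import *
go(524,64.2,145);print(r.get_state()['torque'])
s=snap('side')
cv2.imwrite('pics/s5.png',cv2.resize(s['img'][160:290,220:420],None,fx=3.9,fy=3.9,interpolation=2)[...,::-1])
```

```text
t 12.25 p [523.8  63.5 152.7] q [-0.02  0.64 -0.21  1.93  0.22  0.6   1.5 ] F [-2.7 -2.  -1.7] gap 43.5
yaw 0.313 tz [-0.0028 -0.001  -1.    ] d [-0.4  0.6  7.7] scaled [-0.0005  0.0007  0.0097]
[-0.35437273  0.48944387  0.05133083]
```

View pics/s5.png

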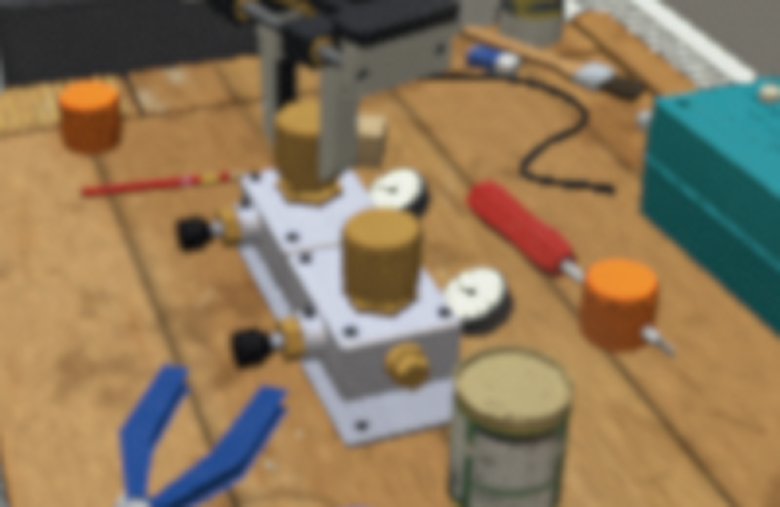

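The left cap's top has moved up to about row 103, against about 111 before at this scale. The cap is rising, so counter-clockwise is the right way. I'll continue past 2.1 rad and then lift.

Emit:
{"api": "arm_command", "payload": {"dp": [[0, 0, -0.001], [0, 0, -0.001], [0, 0, -0.001], [0, 0, -0.001], [0, 0, -0.001], [0, 0, 0]], "angular": [[0, 0, -0.035], [0, 0, -0.035], [0, 0, -0.035], [0, 0, -0.035], [0, 0, -0.035], [0, 0, 0]]}}

```text
t: 12.9
position: [524.2, 63.3, 156.9]
orientation: [-0.417, 0.909, -0.0, -0.001]
wrist_force: [-1.5, -2.4, -4.0]
finger_gap: 0.464
gripper_force: 30.0
```

Emit:
{"api": "arm_command", "payload": {"dp": [[0, 0, -0.005], [0, 0, -0.005], [0, 0, 0]], "angular": [[0, 0, 0], [0, 0, 0], [0, 0, 0]]}}

```text
t: 13.2
position: [526.2, 65.7, 166.6]
orientation: [-0.418, 0.908, 0.0, 0.003]
wrist_force: [0.2, -0.4, -2.6]
finger_gap: 0.466
gripper_force: 30.0
```

Run:
```python
from h import *
go(524,64.2,220);print(r.get_state()['torque'])
s=snap('side')
cv2.imwrite('pics/s6.png',cv2.resize(s['img'][160:290,220:420],None,fx=3.9,fy=3.9,interpolation=2)[...,::-1])
```

```text
t 13.2 p [526.2  65.7 166.6] q [ 0.08  0.64 -0.38  1.91  0.37  0.65  1.91] F [ 0.2 -0.4 -2.6] gap 43.3
yaw 0.863 tz [ 0.0047  0.0022 -1.    ] d [  2.3   0.6 -53.5] scaled [ 0.0028  0.0008 -0.0668]
[-0.21311114  0.17678073 -0.02355859]
```

View pics/s6.png

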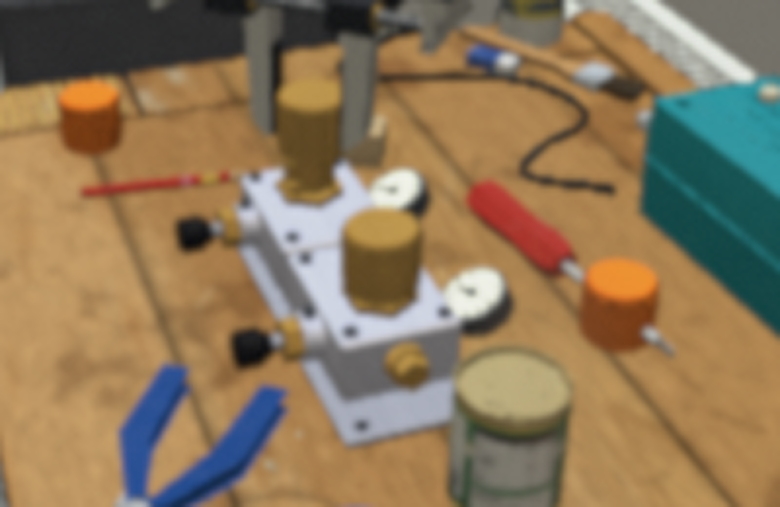

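The left cap is clearly rising with the gripper, its top now near row 85. The force is about the cap's weight alone, so it is free. Lifting straight up.

Emit:
{"api": "arm_command", "payload": {"dp": [[0, 0, -0.012], [0, 0, -0.015], [0, 0, -0.018], [0, 0, -0.018], [0, 0, -0.018], [0, 0, -0.006], [0, 0, 0], [0, 0, 0], [0, 0, 0]], "angular": [[0, 0, 0], [0, 0, 0], [0, 0, 0], [0, 0, 0], [0, 0, 0], [0, 0, 0], [0, 0, 0], [0, 0, 0], [0, 0, 0]]}}

```text
t: 14.15
position: [524.3, 64.4, 234.4]
orientation: [-0.419, 0.908, 0.0, -0.001]
wrist_force: [-0.3, 0.1, -2.4]
finger_gap: 0.465
gripper_force: 30.0
```

Run:
```python
from h import *
go(524,64.2,225)
s=snap('side')
cv2.imwrite('pics/s7.png',cv2.resize(s['img'][110:290,200:420],None,fx=3.3,fy=3.3,interpolation=2)[...,::-1])
```

```text
t 14.15 p [524.3  64.4 234.4] q [ 0.12  0.54 -0.43  1.85  0.3   0.81  1.97] F [-0.3  0.1 -2.4] gap 43.2
yaw 0.864 tz [-1.3e-03 -2.0e-04 -1.0e+00] d [0.3 0.1 9.4] scaled [0.0004 0.0001 0.0118]
```

View pics/s7.png

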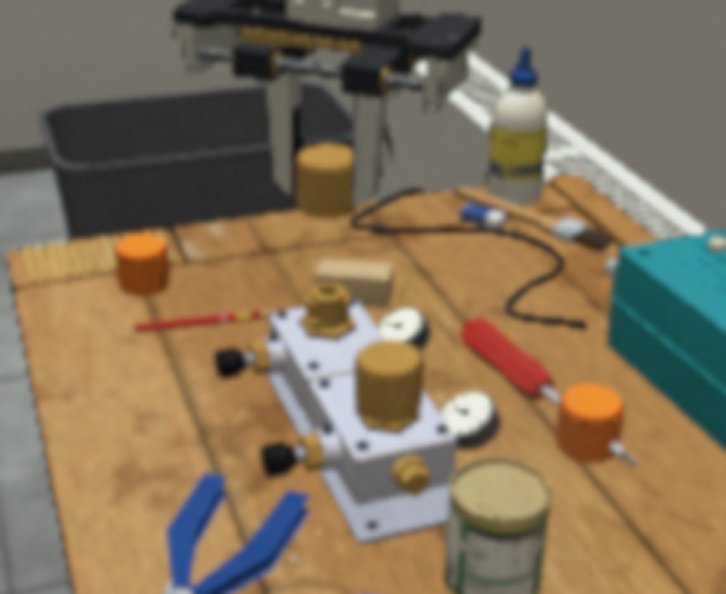

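The cap is held at (325,180), well above the bare left neck at (328,305). The knobs at (232,362) and (280,458) are both home and the rest is undisturbed.

```bash
python3 -c "
from bench import r
print(r.finish_job())"
```

```text
the job is handed in; nothing more can be done
None
```

The left knob was pulled to its stop and pushed home, then the left cap was unscrewed counter-clockwise and is held about 8 cm above its seat; job handed in at about 14 s.

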